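# Refit the feed wheel on a stock feeder's drive shaft

## Robot

A 6-joint arm with a two-finger parallel gripper is mounted at the origin on the work surface. World frame = base frame: x ahead of the robot, y to its left, z up, the work surface at z = 0. Lengths are in m, angles in rad, forces in N, time in s.
With the tool pointing down it reaches from about 0.325 to 0.85 m from the base axis. Payload 4.4 kg.
Tool frame: the origin (TCP) lies between the finger pads; the fingertips stand 25 mm ahead of it and the grasp point (between the pads) lies 6 mm ahead of it; x points along the fingers, y is the direction in which the jaws open and shut, and the axes are right-handed (so a half turn about x gives the same grasp; the last joint's range is limited). The gripper opens to 94 mm and grips with 3 to 60 N. Pads are 16 mm wide; open, the fingers measure 119 mm over their backs; the gripper's body (75 mm by 177 mm) begins 78 mm behind the grasp point.
Start: joints at [0.953, 0.207, 1.542, -0, 1.393, -0.15], TCP at [0.259, 0.513, 0.23] pointing down, gripper open.
Joint ranges: [-2.73, 2.73], [-0.86, 2.22], [0.23, 2.46], [-1.11, 4.25], [0.08, 2.63], [-2.82, 2.82]. Speed limits (rad/s): [2.79, 2.79, 3.14, 3.14, 3.14, 3.14].

## Interface

Orientations are given as a unit quaternion [x, y, z, w].
In Python, from cell import goto, move_linear, movej, gripper_to, pause, ik, get_obs, read_camera, PlanningError, job_done gives the robot as it stands. Calls block until the motion is done:
- goto(position, orientation): joint-space move of the TCP to a pose.
- move_linear(position, velocity=0.15, frame=None, force_limit=None): straight line of the TCP; frame=None keeps the orientation; velocity is the mean speed in m/s. With force_limit (N) it stops when the force on the tool has changed by that much, and returns True; else False.
- movej(angles): joint-space move.
- gripper_to(opening, f_grip=None): opening from 0.0 (shut) to 1.0 (fully open); f_grip is the grip in N (None keeps the last); returns when the fingers have stopped.
- pause(seconds).
- ik(position, orientation): joint angles nearest the present ones, or None.
- get_obs(): the state.
- read_camera(name): name is "scene" or "top"; returns a dict with "image" (400x640x3 uint8, red, green, blue), "depth" (400x640 float32, m along the optical axis (not along the pixel's ray), 0 where there is no reading), "fx", "fy", "cx", "cy" (pixels), "k1" (the pictures are not rectified: a ray, as slopes to the right and down, at radius r is drawn at 1 + k1 r^2 times it, then the intrinsics apply), "world_from_camera" (4x4, takes a point from camera to world coordinates). Camera axes: x right, y up, looking along -z (the intrinsics and any distortion apply to the point x, -y, -z); pixel columns grow to the right and rows downward; lengths in m; the calibration is good to about 2 mm. A picture is of the moment at which its call begins.
A pose or a line that the arm cannot do raises PlanningError and nothing moves.
- job_done(): hands the job in, once; it reports no verdict.
The state is a dict: "time": time; "q": joint angles; "qvel": joint speeds; "joint_efforts": joint torques, N m; "ee_pos": TCP position; "tcp_rot": TCP orientation; "ft_force": force on the tool from outside, world axes, zero at the start; "ft_torque": the same for the moment, N m; "opening": opening from 0.0 (shut) to 1.0 (fully open).
Only numpy, scipy, OpenCV 4.12 (cv2) and the standard library are available. Lean on these libraries where they do the work, as an engineer would, in place of code of your own. Each camera call takes 0.05 s, during which the arm holds its last target. There are 200 camera calls.

## Task

Put the feed wheel with the square hub onto the square shaft of the drive unit, hub upward and pushed fully home on its collar. Then swing the keeper bar closed over the wheel until it rests in its catch. Leave the other wheel, the one with the round hub, where it lies.

Things in the scene. Friction and masses are not known exactly. Their poses are not given: they have to be found in the camera images.
- wheel: Loose feed wheel, 0.22 to 0.45 kg, flat on the table, hub up: a black tyre 88 mm across and 22 mm high around a square aluminium hub, 40 x 40 mm and 46 mm high, with a square through bore, 21 x 21 mm, its sides parallel to the hub's flats. Origin: centre of the underside; x, y square to the flats, z up along the bore. Any of the four quarter turns fits.
- wheel_hub (a point): On the wheel's axis, 35 mm above its underside: middle of the hub's top 24 mm, which stand free above the tyre, for a grip on a pair of parallel flats from above.
- shaft: Fixed upright square steel shaft, 18 x 18 mm, 32 mm high on a round collar (52 mm across) on top of the drive unit; its top 7 mm taper to 12 x 12 mm. It does not turn; its yaw differs from the unit's. Origin: on the axis, on the collar's upper face (58 mm above the table), where the wheel's underside rests when fully home; x, y square to the flats, z up.
- drive_unit: Fixed green gear housing, 130 x 200 x 50 mm (x, y, z), base plate 150 x 220 mm; a motor lies on its +x side, out to 175 mm from the shaft, up to 93 mm high. Origin: on the table under the shaft's axis. The keeper's pivot post stands 78 mm off on the +y side.
- catch (a point): Middle of the catch's slot, 114 mm above the table, 78 mm to the unit's -y side of the shaft: a dark steel post 22 mm wide with a slot for the keeper's end, open to the unit's -x side; its top is 126 mm above the table.
- keeper (a joint): Keeper's angle, rad: 0 = closed, across the shaft's axis, its end in the catch (a hard stop). It grows as the bar swings open, level, clockwise seen from above, over the unit's -x side; at most 2.1. It starts at 1.3 to 1.9, stays where it is left and takes about 1 N at the pin to move.
- keeper_pin (a point): Middle of a black upright pin, 18 mm across, 119 to 149 mm above the table, on the keeper bar 105 mm from its pivot: pinch it from above or push it sideways. The keeper is a flat steel bar 14 mm wide, 162 mm long from the pivot, its underside 109 and its top 119 mm above the table: 5 mm above the hub of a wheel fully home.
- keeper_pivot (a point): On the keeper's vertical hinge axis, at the pin's mid height (134 mm above the table). The pin moves about it on a circle of 105 mm radius. Closed, the bar points from here along the unit's -y.
- round_wheel: The other wheel, loose, flat on the table: the same tyre, but a round hub 40 mm across with a round bore. Not to be used. Origin: centre of the underside.
Mind the look-alikes: they are no part of the job. Leave any green or orange look-alike of the wheel alone.

How it is judged:
By the outcome, as a careful person would: the job done as asked, in the order asked, and still so for the second after the job is handed in, with the robot touching nothing.
It also fails if it takes over 54 s, if anything falls off the work surface, if the arm or the gripper's body presses on something with over 40 N, if the wrist force passes 120 N, or if a joint passes its speed limit or range.

## Working session

There is one attempt and no reset: what is moved stays moved. The work goes in short steps, each a Python script; the robot and the scene stay as the last script left them, time stands still between calls to the robot, and variables do not carry over. Pictures are saved under pics/ and viewed, about 8 in all and at most 12, crops included, and the job is handed in when it is done.

```bash
ls; mkdir -p pics
cat > h.py <<'E'
import numpy as np, cv2
from cell import *
def cam(n):
    c=read_camera(n); return c
def rays(c,uv):
    uv=np.asarray(uv,float).reshape(-1,2)
    d=np.c_[(uv[:,0]-c['cx'])/c['fx'],(uv[:,1]-c['cy'])/c['fy']]
    s=d.copy()
    for _ in range(20): s=d/(1+c['k1']*(s**2).sum(1,keepdims=True))
    T=np.array(c['world_from_camera'])
    r=np.c_[s[:,0],-s[:,1],-np.ones(len(s))]
    return T[:3,3],r@T[:3,:3].T
def plane(c,uv,z):
    o,r=rays(c,uv); return o+r*((z-o[2])/r[:,2:3])
def cloud(c):
    v,u=np.mgrid[:400,:640]; o,r=rays(c,np.c_[u.ravel(),v.ravel()])
    return (o+r*c['depth'].reshape(-1,1)).reshape(400,640,3)
def save(n,im): cv2.imwrite('pics/'+n,im[:,:,::-1])
E
python3 - <<'E'
from h import *
o=get_obs();print(o)
for n in('top','scene'):
    c=cam(n);save(n+'0.png',c['image']);np.savez(n+'0.npz',**c)
    print(n,c['fx'],c['k1'],np.round(c['world_from_camera'],3))
E
```

```text
pics
{'time': 0.0, 'q': array([ 9.52516075e-01,  2.07398362e-01,  1.54296857e+00, -4.54551261e-06,
        1.39348975e+00, -1.50459314e-01]), 'qvel': array([-0.00152081,  0.00030805,  0.00259806, -0.00054127,  0.0007992 ,
        0.00108702]), 'joint_efforts': array([-8.68126051e-06, -3.70882058e+01, -2.81411076e+01,  6.96102669e-02,
        3.61970253e-02, -1.82164745e-04]), 'ee_pos': array([0.25883687, 0.51259646, 0.22929611]), 'tcp_rot': array([ 0.16315249,  0.68814877, -0.16463778,  0.6875514 ]), 'ft_force': array([ 0.36694022, -0.19425212, -0.98833434]), 'ft_torque': array([-0.05065406, -0.01132009, -0.03411919]), 'opening': 1.0014478649356209}
top 516.8090033845037 -0.14085916981746682 [[-0.023  0.983 -0.184  0.324]
 [-0.999 -0.018  0.03  -0.003]
 [ 0.026  0.184  0.983  1.078]
 [ 0.     0.     0.     1.   ]]
scene 380.211924923947 -0.06799225242550151 [[ 0.832 -0.394  0.391  0.878]
 [ 0.555  0.61  -0.566 -0.562]
 [-0.015  0.687  0.726  0.775]
 [ 0.     0.     0.     1.   ]]
```

View pics/top0.png

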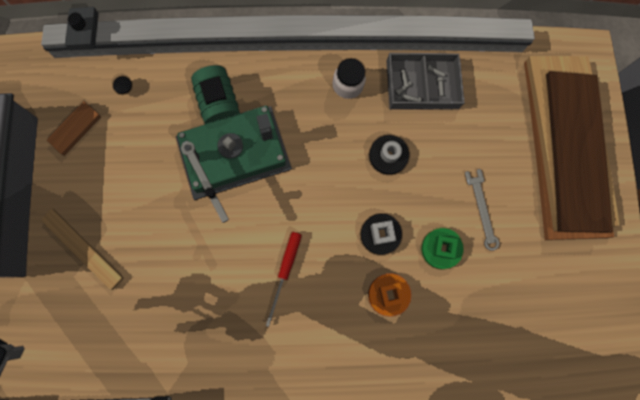

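View pics/scene0.png

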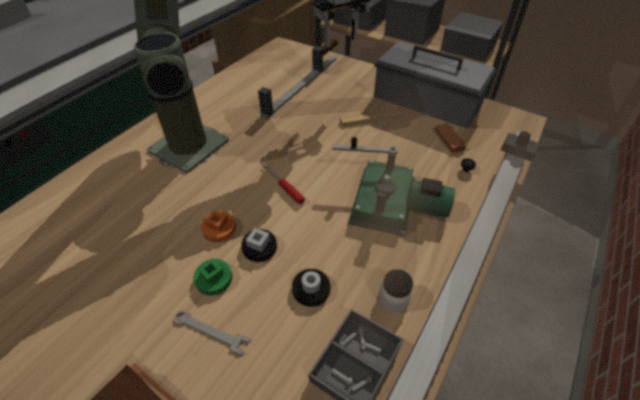

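The top view shows the square-hub wheel at about (382,234) and the round one at (389,154). The unit's shaft is at (231,146), the keeper pivot at (187,148), the bar end at (225,218) and the catch at (265,123). I'll zoom in and measure.

Run:
```python
from h import *
t=dict(np.load('top0.npz'));s=dict(np.load('scene0.npz'))
a=cv2.resize(t['image'][85:235,165:305],None,fx=4,fy=4,interpolation=cv2.INTER_CUBIC)
b=cv2.resize(s['image'][125:235,325:465],None,fx=4,fy=4,interpolation=cv2.INTER_CUBIC)
save('c0.png',cv2.convertScaleAbs(a,alpha=1.6)); save('c1.png',cv2.convertScaleAbs(b,alpha=1.6))
# hub top
im=t['image'].astype(int); 
m=np.zeros((400,640),np.uint8); m[210:260,355:410]=(im[210:260,355:410].min(2)>110)&(np.ptp(im[210:260,355:410],axis=2)<40)
cs,_=cv2.findContours(m,cv2.RETR_EXTERNAL,cv2.CHAIN_APPROX_NONE); k=max(cs,key=cv2.contourArea).reshape(-1,2)
P=plane(t,k,.046)[:,:2].astype(np.float32); print('hub',cv2.minAreaRect(P*1000))
m=np.zeros((400,640),np.uint8); m[200:270,345:415]=(im[200:270,345:415].max(2)<60)
cs,_=cv2.findContours(m,cv2.RETR_EXTERNAL,cv2.CHAIN_APPROX_NONE); k=max(cs,key=cv2.contourArea).reshape(-1,2)
print('tyre',cv2.minEnclosingCircle((plane(t,k,.022)[:,:2]*1000).astype(np.float32)))
for n,c in(('top',t),('scene',s)):
    C=cloud(c)
    px=[(231,146),(187,148),(265,123),(382,234),(222,215)] if n=='top' else [(386,186),(392,160),(260,238)]
    for u,v in px: print(n,u,v,np.round(C[v-1:v+2,u-1:u+2].reshape(-1,3).mean(0),4), c['depth'][v,u])
```

```text
hub ((451.7068176269531, -185.76475524902344), (38.730777740478516, 40.11298370361328), 8.013647079467773)
tyre ((451.20013427734375, -184.8467559814453), 43.540138244628906)
top 231 146 [0.6283 0.119  0.0745] 1.0382189
top 187 148 [0.6111 0.1979 0.124 ] 0.9831213
top 265 123 [0.6577 0.0473 0.1263] 0.9933609
top 382 234 [ 0.4528 -0.1911 -0.0008] 1.0888463
top 222 215 [0.4631 0.1154 0.2249] 0.9709777
scene 386 186 [0.6555 0.0698 0.1115] 0.90864795
scene 392 160 [0.6177 0.1888 0.0892] 1.0257505
scene 260 238 [ 0.45   -0.1789  0.0296] 0.92953455
```

View pics/c0.png

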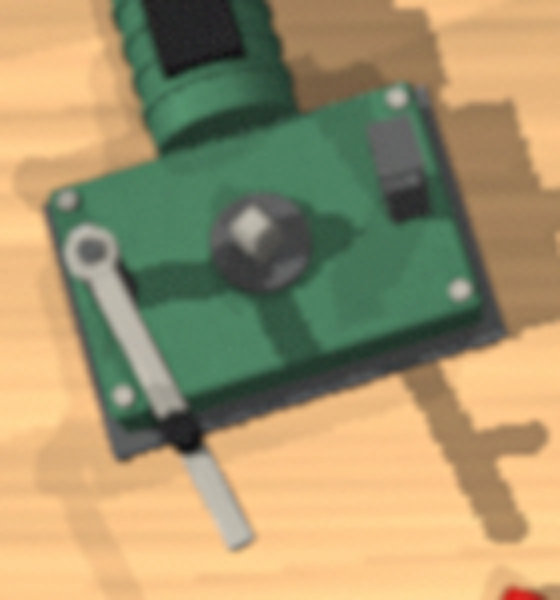

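View pics/c1.png

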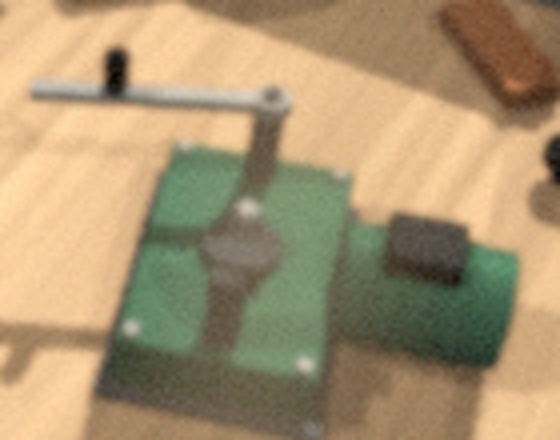

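The crops show bar, pin (crop 182,432), pivot (92,250), catch (397,150), the four housing screws, and the shaft's lit facet (250,225). Next: averaged frames, the unit frame from these points, and a closer view of the shaft.

Run:
```python
from h import *
out=[]
for n in('top','scene'):
    L=[cam(n) for _ in range(8)]
    c=L[0]; c['image']=np.mean([l['image'] for l in L],0).astype(np.float32)
    c['depth']=np.median([l['depth'] for l in L],0); np.savez(n+'1.npz',**c)
    u,v=(231,142) if n=='top' else (385,182)
    r=20
    out.append(cv2.resize(np.clip(c['image'][v-r:v+r,u-r:u+r]*1.7,0,255).astype(np.uint8),(400,400),interpolation=cv2.INTER_CUBIC))
    C=cloud(c)
    Q=C.reshape(-1,3); 
    k=(np.hypot(Q[:,0]-.63,Q[:,1]-.119)<.03)&(Q[:,2]>.068)&(Q[:,2]<.1); print(n,k.sum(),np.round(Q[k].mean(0),4),np.round(Q[k],3)[:40].tolist())
save('shaft.png',np.hstack(out))
t=dict(np.load('top1.npz'))
cr=lambda a:np.array(a)/4.+[165,85]-.375
S=plane(t,cr([(67,200),(397,97),(460,290),(123,396)]),.052)
print('screws',S.round(4),S.mean(0))
pv=plane(t,cr([(92,250)]),.121)[0];ca=plane(t,cr([(397,150)]),.126)[0]
print('pivot',pv,'catch',ca,'mid',(pv+ca)/2,np.linalg.norm((pv-ca)[:2]))
ay=lambda d:np.degrees(np.arctan2(d[1],d[0]))-90
print('yaw',ay(pv-ca),ay(S[0]-S[1]),ay(S[3]-S[2]),ay(S[1]-S[2])+90,ay(S[0]-S[3])+90)
end=plane(t,cr([(240,545)]),.119)[0];pin=plane(t,cr([(181,428)]),.149)[0]
print('end',end,'pin',pin,np.linalg.norm((pin-pv)[:2]),'bar ang',ay(end-pv)-180, ay(pin-pv)-180)
# collar
im=t['image'];
hsv=cv2.cvtColor(im/255,cv2.COLOR_RGB2HSV)
m=np.zeros((400,640),np.uint8); w=np.s_[125:165,210:250]; m[w]=(hsv[w][...,1]<.25)
cs,_=cv2.findContours(m,cv2.RETR_EXTERNAL,cv2.CHAIN_APPROX_NONE); k=max(cs,key=cv2.contourArea).reshape(-1,2)
print('collar',cv2.minEnclosingCircle((plane(t,k,.058)[:,:2]*1000).astype(np.float32)),len(k))
```

```text
top 103 [0.6336 0.122  0.0846] [[0.645, 0.123, 0.09], [0.646, 0.122, 0.087], [0.643, 0.125, 0.089], [0.642, 0.123, 0.09], [0.643, 0.121, 0.09], [0.643, 0.12, 0.088], [0.64, 0.127, 0.091], [0.641, 0.125, 0.089], [0.64, 0.123, 0.09], [0.64, 0.121, 0.09], [0.64, 0.119, 0.09], [0.642, 0.118, 0.086], [0.639, 0.129, 0.09], [0.638, 0.127, 0.09], [0.638, 0.125, 0.091], [0.638, 0.123, 0.09], [0.638, 0.121, 0.09], [0.638, 0.119, 0.089], [0.638, 0.117, 0.091], [0.639, 0.116, 0.088], [0.64, 0.114, 0.083], [0.637, 0.131, 0.089], [0.636, 0.129, 0.09], [0.637, 0.127, 0.089], [0.636, 0.125, 0.09], [0.636, 0.123, 0.089], [0.636, 0.121, 0.091], [0.636, 0.119, 0.091], [0.636, 0.117, 0.089], [0.636, 0.115, 0.09], [0.637, 0.114, 0.087], [0.638, 0.112, 0.084], [0.636, 0.134, 0.085], [0.635, 0.132, 0.088], [0.635, 0.129, 0.088], [0.634, 0.127, 0.09], [0.635, 0.125, 0.089], [0.634, 0.123, 0.091], [0.634, 0.121, 0.091], [0.634, 0.119, 0.089]]
scene 72 [0.635  0.1176 0.0813] [[0.632, 0.128, 0.09], [0.625, 0.121, 0.087], [0.627, 0.122, 0.089], [0.629, 0.123, 0.089], [0.632, 0.123, 0.089], [0.634, 0.126, 0.088]
[... 665 characters left out ...]
637, 0.114, 0.085], [0.639, 0.116, 0.085], [0.641, 0.119, 0.083], [0.643, 0.12, 0.083], [0.645, 0.122, 0.083]]
screws [[0.6621 0.2257 0.052 ]
 [0.7151 0.0535 0.052 ]
 [0.6095 0.0216 0.052 ]
 [0.5569 0.194  0.052 ]] [0.6359101  0.12367415 0.052     ]
pivot [0.61376435 0.19737326 0.121     ] catch [0.65967214 0.04952495 0.126     ] mid [0.63671825 0.1234491  0.1235    ] 0.1548116563571041
yaw 17.249882413455467 17.11930210399308 16.955203744035018 16.789704479524488 16.775523307239624
end [0.46911634 0.12476302 0.119     ] pin [0.51933845 0.14830265 0.149     ] 0.10641510868335305 bar ang -423.3443179322662 -422.5403101637837
collar ((635.0546264648438, 122.797607421875), 27.26188850402832) 71
```

View pics/shaft.png

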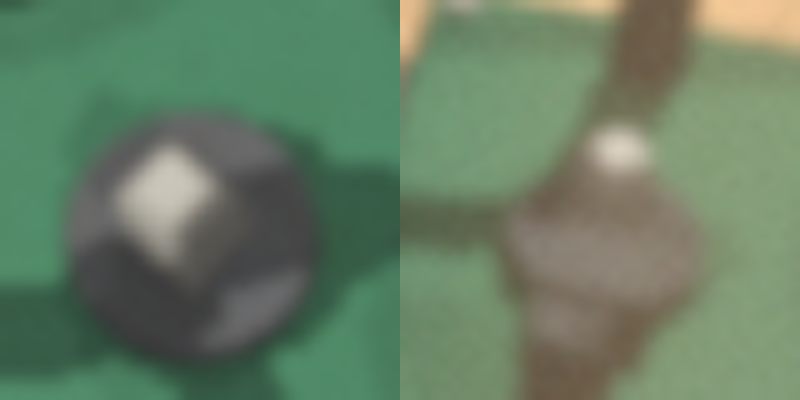

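Run:
```python
from h import *
t=dict(np.load('top1.npz')); Q=cloud(t).reshape(-1,3)
d=np.hypot(Q[:,0]-.636,Q[:,1]-.1235)
for lo in(.080,.083,.085,.087,.0885):
    k=(d<.02)&(Q[:,2]>lo)&(Q[:,2]<.1); r=cv2.minAreaRect((Q[k,:2]*1000).astype(np.float32))
    print(lo,k.sum(),r,Q[k,:2].mean(0))
# image: lit top facet, unresized
up=cv2.resize(t['image'][122:162,211:251],None,fx=8,fy=8,interpolation=cv2.INTER_CUBIC); g=up.mean(2)
for th in(75,90,105,120):
    m=(g>th).astype(np.uint8); m[:, :70]=0;m[:40]=0;m[:,210:]=0;m[230:]=0
    cs,_=cv2.findContours(m,cv2.RETR_EXTERNAL,cv2.CHAIN_APPROX_NONE);k=max(cs,key=cv2.contourArea).reshape(-1,2)
    P=plane(t,(k+.5)/8-.5+[211,122],.09)[:,:2]*1000
    print(th,cv2.minAreaRect(P.astype(np.float32)))
print(g[60:220:10,70:210:10].astype(int))
# hub with averaged image
im=t['image']; w=np.s_[205:260,355:410]; up=cv2.resize(im[w],None,fx=8,fy=8,interpolation=cv2.INTER_CUBIC)
for th in(90,110,130):
    m=((up.min(2)>th)&(np.ptp(up,axis=2)<45)).astype(np.uint8)
    cs,_=cv2.findContours(m,cv2.RETR_EXTERNAL,cv2.CHAIN_APPROX_NONE);k=max(cs,key=cv2.contourArea).reshape(-1,2)
    P=plane(t,(k+.5)/8-.5+[355,205],.046)[:,:2]*1000
    print('hub',th,cv2.minAreaRect(P.astype(np.float32)))
k=(np.hypot(Q[:,0]-.4515,Q[:,1]+.185)<.035)&(Q[:,2]>.041)&(Q[:,2]<.06); print('hubdepth',cv2.minAreaRect((Q[k,:2]*1000).astype(np.float32)))
```

```text
0.08 82 ((635.7410278320312, 122.58879089355469), (16.360950469970703, 18.385818481445312), 46.20085144042969) [0.63430371 0.12243602]
0.083 73 ((636.1546020507812, 122.14811706542969), (15.783005714416504, 17.392547607421875), 44.03303527832031) [0.63477101 0.12229956]
0.085 62 ((635.8087768554688, 123.06554412841797), (15.00484561920166, 15.592744827270508), 44.03303527832031) [0.63534391 0.12288902]
0.087 51 ((636.186279296875, 122.79080200195312), (12.892439842224121, 14.353998184204102), 44.687904357910156) [0.63579911 0.12288028]
0.0885 40 ((635.8829345703125, 123.72950744628906), (12.13447380065918, 12.649975776672363), 43.6419563293457) [0.63632686 0.12326679]
75 ((633.8948974609375, 124.73822021484375), (16.91074562072754, 18.53141975402832), 47.14406967163086)
90 ((634.716552734375, 125.05994415283203), (12.619643211364746, 15.284210205078125), 45.97637939453125)
105 ((635.3862915039062, 124.65312194824219), (9.338849067687988, 10.813515663146973), 45.96548080444336)Traceback (most recent call last):
  File "<stdin>", line 11, in <module>
ValueError: max() iterable argument is empty
```

Shaft yaw is ≈45° and the centre is ≈(0.636, 0.123), with image and depth agreeing. The unit's yaw is 17°, and the keeper is ≈1.40 rad open. Now I'll refine the hub, choose the poses and pick the wheel up.

```bash
cat >> h.py <<'E'
from scipy.spatial.transform import Rotation as R
def down(phi):
    c,s=np.cos(phi),np.sin(phi)
    return R.from_matrix(np.array([[0,c,s],[0,s,-c],[-1,0,0]])).as_quat()
E
python3 - <<'E'
from h import *
t=dict(np.load('top1.npz')); Q=cloud(t).reshape(-1,3)
up=cv2.resize(t['image'][205:260,355:410],None,fx=8,fy=8,interpolation=cv2.INTER_CUBIC); A=[]
for th in(80,95,110):
    m=((up.min(2)>th)&(np.ptp(up,axis=2)<60)).astype(np.uint8); m[:80]=0;m[-80:]=0;m[:,:80]=0;m[:,-80:]=0
    cs,_=cv2.findContours(m,cv2.RETR_EXTERNAL,cv2.CHAIN_APPROX_NONE);k=max(cs,key=cv2.contourArea).reshape(-1,2)
    r=cv2.minAreaRect((plane(t,(k+.5)/8-.5+[355,205],.046)[:,:2]*1000).astype(np.float32)); print('hub',th,r)
k=(np.hypot(Q[:,0]-.4515,Q[:,1]+.185)<.035)&(Q[:,2]>.042)&(Q[:,2]<.06); print('hubdepth',k.sum(),cv2.minAreaRect((Q[k,:2]*1000).astype(np.float32)))
for d in(8,98,188,278): print('pick',d,np.round(ik([.4515,-.1853,.0495],down(np.radians(d))),2))
for d in(45,225): print('place',d,np.round(ik([.636,.1232,.16],down(np.radians(d))),2))
for d in(-63,117,-23,157,17,197): print('pin',d,np.round(ik([.6445,.097,.149],down(np.radians(d))),2))
E
```

```text
hub 80 ((451.4910583496094, -185.17649841308594), (42.40113067626953, 44.58420181274414), 8.472311019897461)
hub 95 ((451.55902099609375, -185.39840698242188), (41.177764892578125, 42.81674575805664), 8.508856773376465)
hub 110 ((451.6947326660156, -185.68592834472656), (39.644527435302734, 40.66435623168945), 8.797884941101074)
hubdepth 294 ((451.4886169433594, -186.07797241210938), (40.17885208129883, 40.481529235839844), 8.588712692260742)
pick 8 [-0.57  0.26  1.9  -0.    0.98 -0.71]
pick 98 [-0.57  0.26  1.9  -0.    0.98 -2.28]
pick 188 [-0.57  0.26  1.9  -0.    0.98  2.43]
pick 278 [-0.57  0.26  1.9  -0.    0.98  0.86]
place 45 [ 0.06  0.42  1.42 -0.    1.31 -0.73]
place 225 [ 0.06  0.42  1.42 -0.    1.31  2.41]
pin -63 [ 0.02  0.44  1.42 -0.    1.29  1.12]
pin 117 [ 0.02  0.44  1.42 -0.    1.29 -2.03]
pin -23 [ 0.02  0.44  1.42 -0.    1.29  0.42]
pin 157 [ 0.02  0.44  1.42  0.    1.29 -2.72]
pin 17 [ 0.02  0.44  1.42 -0.    1.29 -0.28]Traceback (most recent call last):
  File "<stdin>", line 11, in <module>
    return _wrapfunc(a, 'round', decimals=decimals, out=out)
    return _wrapit(obj, method, *args, **kwds)
    result = getattr(arr, method)(*args, **kwds)
TypeError: unsupported operand type(s) for *: 'NoneType' and 'float'
```

Run:
```python
from h import *
q=down(np.radians(8.6)); P=[.4516,-.1857]
gripper_to(.72,40)
goto(P+[.13],q)
print('hit',move_linear(P+[.0495],.08,force_limit=8),get_obs()['ee_pos'])
gripper_to(.3,40); o=get_obs(); print('grip',o['opening'],o['ee_pos'],o['ft_force'])
move_linear(P+[.215],.15); o=get_obs(); print(o['opening'],o['ee_pos'],o['ft_force'],o['time'])
goto([.636,.1232,.215],down(np.radians(45))); o=get_obs(); print(o['ee_pos'],o['ft_force'],o['time'])
a,b=cam('top')['image'],cam('scene')['image']
f=lambda i,u,v:cv2.resize(i[v-75:v+75,u-75:u+75],(400,400),interpolation=cv2.INTER_CUBIC)
save('held.png',cv2.convertScaleAbs(np.hstack([f(a,235,140),f(b,385,170)]),alpha=1.6))
```

```text
hit False [ 0.45211415 -0.18604241  0.05004797]
grip 0.42515424510800054 [ 0.45170743 -0.18577074  0.04971855] [-1.16797259 -0.86417378  1.93345548]
0.42285599119023276 [ 0.45084412 -0.18523538  0.2137707 ] [ 0.40583085 -0.78625736 -2.18846412] 7.0583
[0.6358185  0.12184112 0.21479917] [-7.78574952e-04 -4.01645092e-01 -2.18340913e+00] 8.4083
```

View pics/held.png

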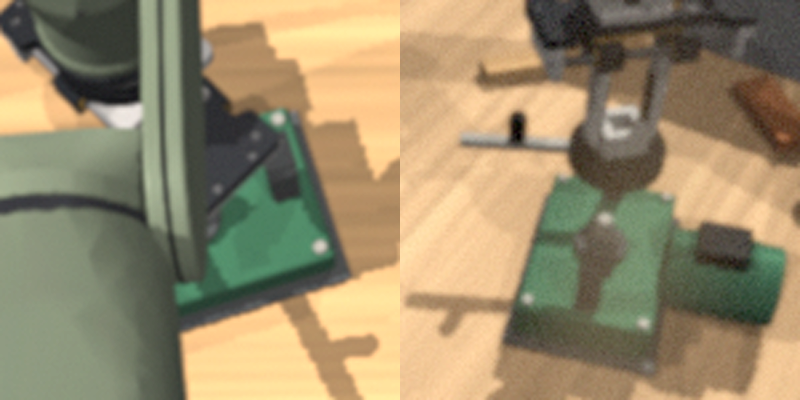

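The wheel is held level, hub up, above the shaft (scene crop: wheel at ~(620,150), shaft tip at (605,218)). I'll lower it under force watch.

Run:
```python
from h import *
S=[.636,.1232]
move_linear(S+[.147],.12); o=get_obs(); print(o['ee_pos'],o['ft_force'])
for z,v in((.128,.03),(.105,.03)):
    h=move_linear(S+[z],v,force_limit=12); o=get_obs(); print(h,o['ee_pos'],o['ft_force'],o['ft_torque'],o['opening'],o['time'])
    if h: break
```

```text
[0.63655357 0.12307126 0.14762923] [ 0.42308725  0.46154119 -1.65694053]
False [0.63600259 0.12322687 0.12796994] [-0.7764776   0.31492445 -2.35045993] [0.02406953 0.09147231 0.01889251] 0.4235403022608836 10.0083
True [0.63575682 0.12304584 0.10768362] [0.48190473 0.10240907 3.88553334] [-0.12789527  0.09853897  0.0099698 ] 0.4201776054993917 10.6583
```

It stopped at TCP z 0.1077, so the underside is at ≈0.058: on the collar. I'll release, retreat and verify.

Run:
```python
from h import *
S=[.636,.1232]
gripper_to(.62); move_linear(S+[.22],.12); print(get_obs()['time'])
goto([.42,-.1,.3],down(0.)); print(get_obs()['time'])
t=cam('top');s=cam('scene')
f=lambda i,u,v:cv2.resize(i[v-60:v+60,u-60:u+60],(400,400),interpolation=cv2.INTER_CUBIC)
save('placed.png',cv2.convertScaleAbs(np.hstack([f(t['image'],235,155),f(s['image'],385,180)]),alpha=1.6))
for c in(t,s):
    Q=cloud(c).reshape(-1,3); d=np.hypot(Q[:,0]-.636,Q[:,1]-.1232)
    for lo,hi in((0.012,.019),(.027,.042)): 
        k=(d>lo)&(d<hi)&(Q[:,2]>.06)&(Q[:,2]<.14); print(lo,k.sum(),np.percentile(Q[k,2],[25,50,75]).round(4))
```

```text
12.2667
13.4833
0.012 202 [0.1013 0.1032 0.1049]
0.027 726 [0.0786 0.0799 0.081 ]
0.012 85 [0.0999 0.1019 0.1031]
0.027 236 [0.0775 0.0784 0.0794]
```

View pics/placed.png

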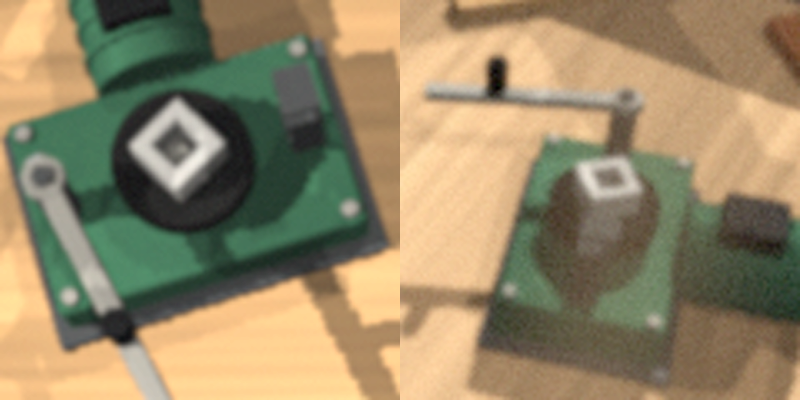

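The pictures show the wheel home, with the hub square at 45° on the shaft. Tyre top reads ≈0.080 and hub top ≈0.103. Now I'll close the keeper, caging the pin with the jaws along the tangent.

Run:
```python
from h import *
pv=np.array([.6134,.1976]); a0,a1=-152.6,-73.
def pose(a,r=.105,z=.149):
    a=np.radians(a); return [*(pv+r*np.array([np.cos(a),np.sin(a)])),z],down(a+np.pi/2)
gripper_to(.42)
p,q=pose(a0,z=.22); goto(p,q)
print('hit',move_linear(pose(a0)[0],.08,force_limit=8),get_obs()['ee_pos'])
gripper_to(.28); o=get_obs(); print(o['opening'],o['ft_force'],o['time'])
for a in np.linspace(a0,a1,9)[1:]:
    p,q=pose(a); h=move_linear(p,.08,frame=q,force_limit=15); o=get_obs()
    print(round(a),h,o['ee_pos'].round(4),o['ft_force'].round(2))
    if h: break
else:
    p=np.array(p)+.009*np.array([np.cos(np.radians(17)),np.sin(np.radians(17)),0])
    print('push',move_linear(list(p),.02,force_limit=10),get_obs()['ee_pos'],get_obs()['ft_force'])
print(get_obs()['time'])
```

```text
hit False [0.52077006 0.149369   0.14962285]
0.2830645855653199 [-0.63301492 -1.13542164  0.15407794] 17.0417
-143 False [0.5299 0.1338 0.1489] [ 0.43 -0.05  0.33]
-133 False [0.5419 0.1207 0.1489] [ 0.05 -0.1  -0.16]
-123 False [0.5563 0.1096 0.1489] [-0.16  0.21 -0.14]
-113 False [0.5723 0.1011 0.1489] [-0.07 -0.78 -0.08]
-103 False [0.5896 0.0955 0.1489] [0.17 0.26 0.09]
-93 False [0.6076 0.0929 0.1489] [-0.32  0.61 -0.5 ]
-83 False [0.6258 0.0935 0.1489] [ 0.97  0.   -0.42]
-73 False [0.6436 0.0972 0.1489] [-0.33 -0.46 -0.81]
push True [0.64757874 0.09820109 0.14807608] [ 0.96089201  0.58857312 -0.53653852]
20.425
```

Run:
```python
from h import *
o=get_obs()['ee_pos']
gripper_to(.45); move_linear([.6436,.0972,.24],.1)
goto([.42,-.1,.3],down(0.)); print(get_obs()['time'])
t=cam('top');s=cam('scene')
f=lambda i,u,v:cv2.resize(i[v-50:v+50,u-50:u+50],(400,400),interpolation=cv2.INTER_CUBIC)
save('closed.png',cv2.convertScaleAbs(np.hstack([f(t['image'],232,145),f(s['image'],385,185)]),alpha=1.6))
```

```text
23.1417
```

View pics/closed.png

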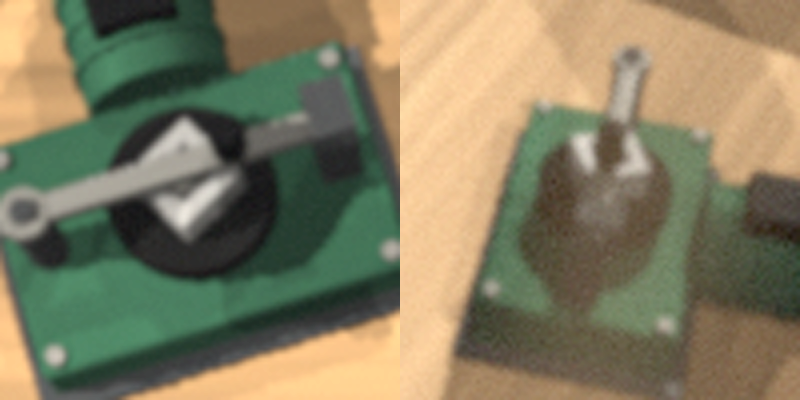

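Run:
```python
from h import *
t=cam('top')
cr=lambda a:np.array(a)/4.+[182,95]-.375
pin=plane(t,cr([(231,136)]),.149)[0];pv=plane(t,cr([(22,210)]),.121)[0]
d=(pin-pv)[:2];print(pin,pv,np.linalg.norm(d),np.degrees(np.arctan2(d[1],d[0])))
# bar centreline between hub and pivot, and in catch: midpoints
e=plane(t,cr([(290,129)]),.119)[0];d=(e-pv)[:2];print(e,np.degrees(np.arctan2(d[1],d[0])))
Q=cloud(t).reshape(-1,3);r=Q[:,:2]-[.6134,.1976];u=np.array([np.cos(np.radians(-73)),np.sin(np.radians(-73))]);al=r@u;pe=r@[-u[1],u[0]]
k=(Q[:,2]>.112)&(Q[:,2]<.124)&(al>.02)&(al<.09)&(abs(pe)<.02);print(k.sum(),np.polyfit(al[k],pe[k],1))
```

```text
[0.63952985 0.09447759 0.149     ] [0.61378653 0.19834733 0.121     ] 0.10701234918170772 -76.08016638554314
[0.65274539 0.06891333 0.119     ] -73.24851712666681
273 [ 0.00848927 -0.00118683]
```

Depth fit says closed (+0.5°), but my hand-picked pin pixel reads −3°. A firmer second push will settle it.

Run:
```python
from h import *
q=down(np.radians(17)); u=np.array([np.cos(np.radians(17)),np.sin(np.radians(17)),0]); p=np.array([.6441,.0972,.149])
goto(list(p+[0,0,.08]),q); print(move_linear(list(p),.08,force_limit=8))
gripper_to(.24); b=get_obs(); print(b['opening'],b['ft_force'])
print(move_linear(list(p+.012*u),.02,force_limit=18)); o=get_obs(); print((o['ee_pos']-p)@u,o['ft_force'])
move_linear(list(p),.03); gripper_to(.45); move_linear(list(p+[0,0,.09]),.1); goto([.42,-.1,.3],down(0.))
c=[cam('top') for _ in range(4)]
for t in c[:1]: t['depth']=np.median([x['depth'] for x in c],0)
Q=cloud(t).reshape(-1,3);r=Q[:,:2]-[.6134,.1976];v=np.array([np.cos(np.radians(-73)),np.sin(np.radians(-73))]);al=r@v;pe=r@[-v[1],v[0]]
k=(Q[:,2]>.112)&(Q[:,2]<.124)&(al>.02)&(al<.09)&(abs(pe)<.02);print(k.sum(),np.polyfit(al[k],pe[k],1))
k=(Q[:,2]>.14)&(Q[:,2]<.155)&(abs(al-.105)<.02)&(abs(pe)<.02);print('pin',k.sum(),al[k].mean(),pe[k].mean())
k=(Q[:,2]>.122)&(Q[:,2]<.13)&(abs(al-.156)<.025)&(abs(pe)<.03);print('catch',k.sum(),al[k].mean(),pe[k].mean())
print(get_obs()['time'])
```

```text
False
0.24293312458344607 [-0.30895352 -0.14460215 -0.19334826]
True
0.0018926123634355062 [-0.75984116  0.20773318 -0.41019614]
272 [ 0.00278671 -0.00079002]
pin 79 0.10470498247371438 -0.0007207496140357143
catch 164 0.15469726821707178 0.0031932676943931585
29.7667
```

```bash
python3 -c "
from cell import *
pause(.3);job_done()"
```

```text
the job is handed in; nothing more can be done
```

The square-hub wheel is on the shaft, hub up and fully home on its collar, and the keeper is closed in its catch. I handed the job in at about 30 s of robot time, with the gripper clear of everything.

- **Wheel:** I gripped it by its flats (about 40 mm), turned it to the shaft's 45° yaw and lowered it under force watch. It stopped with its underside at about 58 mm. Depth then gave the tyre top at about 80 mm (78 mm from the second camera) and the hub top at about 103 mm (102 mm), against 80 and 104 mm nominal.
- **Keeper:** I caged the pin between the jaws and swung the bar along its arc. Two pushes, with 10 N and 18 N limits, both stopped against something hard at the expected closed position.
- **Last check:** Depth put the bar within about 0.2° of closed and the pin within 0.7 mm of the closed line. The last picture, taken before the second push, shows the bar's end in the catch.
- **Disagreement:** A pin position I picked by hand from the image read 3° off. I put that down to a rough pixel choice, since the second push and the pin's depth reading contradict it.
- **Not rechecked:** I never moved the round-hub wheel or the green and orange look-alikes, but I did not look at them again before handing in.

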